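Load relay modules into the tilted rail tube

ROBOT

A 7-joint arm with a two-finger parallel gripper is mounted at the origin on the work surface. World frame = base frame: x ahead of the robot, y to its left, z up, the work surface at z = 0. Lengths are in mm, angles in rad, forces in N, time in s.
With the tool pointing down it reaches from about 400 to 875 mm from the base axis. Payload 6.5 kg.
Tool frame: the origin (TCP) lies between the finger pads; the fingertips stand 25 mm ahead of it and the grasp point (between the pads) lies 6 mm ahead of it; x points along the fingers, z is the direction in which the jaws open and shut, and the axes are right-handed (so a half turn about x gives the same grasp; the last joint's range is limited). The gripper opens to 85 mm and grips with 20 to 120 N. Pads are 22 mm wide; open, the fingers measure 114 mm over their backs; the gripper's body (76 mm by 85 mm) begins 54 mm behind the grasp point. The pads swing forward as they close: fully open they stand 13 mm farther back than shut.
Start: joints at [1.195, 0.536, -0.004, 1.538, 0.003, 1.067, -0.071], TCP at [198.161, -619.05, 256.29] pointing down, gripper open.
Joint ranges: [-2.7, 2.7], [-0.37, 2.16], [-1.27, 1.26], [0.24, 2.4], [-1.31, 4.45], [0.19, 1.91], [-2.76, 2.76]. Speed limits (rad/s): [2.39, 2.39, 3.14, 3.14, 3.14, 3.14, 3.14].

INTERFACE

Orientations are given as a unit quaternion [w, x, y, z].
In Python, from bench import manip gives the robot as it stands. The module is installed in compiled form; this text tells all that it offers.
- The arm moves only by the tool jog_arm, never from a script. Its argument "plan" is a list of rows, each an object with "delta_pos": the shift along the tool's x, y, z in mm, a list of three; "roll": the turn about the tool's x in degrees. A call has 1 to 20 rows; each row is the pose to reach, as a shift and turn from the pose measured when the call began, along the tool's axes at that moment; what a row does not reach only later rows make up. A row lasts 1/8 s, in which the tool goes at most 62.5 mm and 10.7 degrees, less where a joint would pass 70% of its speed; a pose out of reach is approached as far as the arm can. A call with a gripper value outside its range is refused whole. "grip" is the opening, from -1 (shut) to 1 (fully open), so that 0 is half open, set as the call begins (left out, the last holds). The fingers move at their own pace and stop on an object; "force" is the grip in N (left out, the last holds). Time passes only in rows, so rows that repeat a pose let the fingers close. It gives the time, the measured TCP pose, the force and the opening at its end, in the units of the state.
- manip.state(): the state, without advancing time (a new reading comes with each control period).
- manip.get_image(name): name is "scene" or "top" or "wrist"; returns (picture, depth): 480x640x3 uint8, red, green, blue; 480x640 float32, mm along the optical axis (not along the pixel's ray), 0 where there is no reading.
- manip.get_calibration(name): a dict with "K" (3x3 intrinsics, pixels), "xyz" and "orientation" of the camera in the world. Camera axes: x right, y down, z forward; pixel columns grow to the right and rows downward; lengths in mm; the calibration is good to about 2 mm. A picture is of the moment at which its call begins: read the wrist's pose just before it. get_calibration takes no time and is no camera call; for the wrist camera it gives the pose at the moment of the call.
- manip.sign_off(): hands the job in, once; it reports no verdict.
The state is a dict: "clock": time; "joint_pos": joint angles; "joint_vel": joint speeds; "joint_efforts": joint torques, N m; "position": TCP position; "orientation": TCP orientation; "contact_force": force on the tool from outside, world axes, zero at the start; "moment": the same for the moment, N m; "gripper_width": finger opening in mm.
Only numpy, scipy, OpenCV 4.12 (cv2) and the standard library are available. Lean on these libraries where they do the work, as an engineer would, in place of code of your own. Each camera call takes 0.05 s, during which the arm holds its last target.

TASK

Load the two loose relay modules from the bench into the tilted rail tube from its open upper end, so that they lie flat in the channel behind the one already inside and face the same way as it, plug nose downhill, all three fully home: each touching the one below. Leave the other things on the bench where they are.

Things in the scene. Friction and masses are not known exactly. Their poses are not given: they have to be found in the camera images.
- relay_a_mid (a point): First loose relay module, upright on the bench: dark grey plastic block 44 long, 28 wide, 30 mm tall, about 70 g; at one end a plug nose, narrower (16 mm) and lower (14 mm, flush with the underside), sticks out 14 mm. Point: the block's middle, 15 mm above its underside; x to the nose (tip at x = +36 mm, tail face at -22 mm), y across the width, z out of the top
- relay_b_mid (a point): Second loose relay module, upright on the bench: dark grey plastic block 44 long, 28 wide, 30 mm tall, about 70 g; at one end a plug nose, narrower (16 mm) and lower (14 mm, flush with the underside), sticks out 14 mm. Point: the block's middle, 15 mm above its underside; x to the nose (tip at x = +36 mm, tail face at -22 mm), y across the width, z out of the top
- relay_a_nose (a point): Tip of the first loose module's plug nose, 7 mm above its underside
- relay_b_nose (a point): Tip of the second loose module's plug nose, 7 mm above its underside
- relay_stock_nose (a point): Tip of the plug nose of a third, identical, loose module, already in the tube at its lower end, nose downhill against the stop
- rail: Rail tube: fixed straight aluminium channel 250 mm long on a stand, tilted 24 degrees, running roughly away from the robot, lower end nearer. Origin: channel floor, centre line, inner face of the stop at the lower end; x uphill along the channel, y across, z square to the floor. Modules queue nose to tail, so nose tips belong at x = 0, 58 and 116 mm, y = 0, z = 7 mm; the last tail at x = 174 mm
- rail_mouth (a point): Mouth of the tube part, on the channel's floor, rail x = 140 mm, axes as the rail. Below it the channel is a tube, inside 31.5 wide and 33 mm tall (outside 37.5 by 36 mm), with a 15.5 mm slot along its roof. Two flared lead-in plates, 34 mm tall, reach from it to x = 151 mm, where they are 37 mm apart
- rail_load (a point): Point to lay modules in, on the floor of the open upper part (rail x = 195 mm; open above from x = 151 to 250 mm, open at the upper end), axes as the rail. Low guides beside it, 6 mm tall, splay outwards: 31 mm apart at the floor, 40 mm over all. The floor is slippery: a module let go slides down by itself; one that stops short can be pushed from behind
- heatsink: Bystander, loose: finned aluminium heat sink, 50 x 45 x 28 mm, origin under its centre
- jar: Bystander, loose: small white jar, 44 mm across, 55 mm tall, origin under its centre
- screwdriver: Bystander, loose: screwdriver about 170 mm long lying on the bench beyond the rail, along its x axis
Things that resemble listed ones, but are neither listed nor needed, are in the scene too. Leave any red look-alike of the part that bears relay_b_mid alone. What is shaped like the part that bears relay_a_mid but green is not meant.

How it is judged (in metres and radians):
On the way:
1. one of the two modules lies in the tube, nose downhill, touching the one that was already there (x of relay_stock_nose in the frame of rail between -0.004 and 0.003 m and y of relay_stock_nose in the frame of rail between -0.005 and 0.005 m and z of relay_stock_nose in the frame of rail between 0.003 and 0.011 m and ((x of relay_a_nose in the frame of rail between 0.054 and 0.062 m and y of relay_a_nose in the frame of rail between -0.005 and 0.005 m and z of relay_a_nose in the frame of rail between 0.003 and 0.011 m) or (x of relay_b_nose in the frame of rail between 0.054 and 0.062 m and y of relay_b_nose in the frame of rail between -0.005 and 0.005 m and z of relay_b_nose in the frame of rail between 0.003 and 0.011 m))), for 0.2 s.
At the end, for the whole second after the job is handed in: All three modules lie in the channel at rest and released, flat on its floor, nose downhill, nose to tail against the stop: along the channel the nose tips at 0, 58 and 116 mm (to within 3 to 5 mm), in either order for the two that were loaded (x of relay_stock_nose in the frame of rail between -0.004 and 0.003 m and y of relay_stock_nose in the frame of rail between -0.005 and 0.005 m and z of relay_stock_nose in the frame of rail between 0.003 and 0.011 m and linear speed of each of relay_a, relay_b, relay_stock below 0.02 m/s and ((x of relay_a_nose in the frame of rail between 0.054 and 0.062 m and y of relay_a_nose in the frame of rail between -0.005 and 0.005 m and z of relay_a_nose in the frame of rail between 0.003 and 0.011 m and x of relay_b_nose in the frame of rail between 0.112 and 0.121 m and y of relay_b_nose in the frame of rail between -0.005 and 0.005 m and z of relay_b_nose in the frame of rail between 0.003 and 0.011 m) or (x of relay_b_nose in the frame of rail between 0.054 and 0.062 m and y of relay_b_nose in the frame of rail between -0.005 and 0.005 m and z of relay_b_nose in the frame of rail between 0.003 and 0.011 m and x of relay_a_nose in the frame of rail between 0.112 and 0.121 m and y of relay_a_nose in the frame of rail between -0.005 and 0.005 m and z of relay_a_nose in the frame of rail between 0.003 and 0.011 m))); the robot touches nothing.
It fails at once if the heat sink was moved (distance of heatsink from where it was at the start of the episode above 0.03 m).
It fails at once if the jar was moved (distance of jar from where it was at the start of the episode above 0.03 m).
It fails at once if the screwdriver was moved (distance of screwdriver from where it was at the start of the episode above 0.03 m).
It also fails if it takes over 54 s, if anything falls off the work surface, if the arm or the gripper's body presses on something with over 40 N, if the wrist force passes 120 N, or if a joint passes its speed limit or range.

## Working session

There is one attempt and no reset: what is moved stays moved. The work goes in short steps, Python scripts to look and compute and a tool call to move; the robot and the scene stay as the last step left them, time stands still between calls to the robot, and variables do not carry over. Pictures are saved under pics/ and viewed, and the job is handed in when it is done.

Besides the shell and the picture viewer there is one more tool, called after "Request:" as a command line: name --argument value ..., lists and objects as JSON in quotes. jog_arm: Moves the arm, as the interface text tells. Its arguments: {"type":"object","properties":{"plan":{"type":"array","items":{"type":"object","properties":{"delta_pos":{"type":"array","items":{"type":"number"}},"roll":{"type":"number"}}}},"grip":{"type":"number"},"force":{"type":"number"}},"required":["plan"]}

```bash
mkdir -p pics; cat > h.py <<'E'
import numpy as np, cv2
from bench import manip
from scipy.spatial.transform import Rotation as R
def rot(q): return R.from_quat([q[1],q[2],q[3],q[0]]).as_matrix()
def grab(name,tag):
    c=manip.get_calibration(name); im,d=manip.get_image(name)
    cv2.imwrite(f'pics/{tag}.png',im[:,:,::-1])
    np.savez(f'pics/{tag}.npz',im=im,d=d,K=np.array(c['K']),t=np.array(c['xyz']),q=np.array(c['orientation']))
def load(tag): return np.load(f'pics/{tag}.npz')
def cloud(tag):
    z=load(tag); d=z['d']; K=z['K']; v,u=np.mgrid[0:480,0:640]
    P=np.stack([(u-K[0,2])*d/K[0,0],(v-K[1,2])*d/K[1,1],d],-1)
    W=P@rot(z['q']).T+z['t']; W[d<=0]=np.nan
    return W,z['im']
def crop(tag,u0,v0,u1,v1,s,out):
    im=cv2.imread(f'pics/{tag}.png')[v0:v1,u0:u1]
    cv2.imwrite(f'pics/{out}.png',cv2.resize(im,None,fx=s,fy=s,interpolation=cv2.INTER_CUBIC))
E
python3 - <<'E'
from h import *
s=manip.state(); print(s)
grab('scene','s0'); grab('top','t0')
for n in('scene','top'): print(manip.get_calibration(n))
E
```

```text
{'clock': 0.0, 'joint_pos': array([ 1.19477791,  0.53720576, -0.00444926,  1.53885683,  0.00263242,
        1.06725684, -0.07123077]), 'joint_vel': array([ 1.77787095e-03,  4.92835422e-05, -2.15087616e-03,  1.81516769e-03,
        1.22006798e-03, -5.13968701e-04,  8.58377989e-04]), 'joint_efforts': array([ 1.40287971e-04, -5.83411038e+01,  1.04867801e+00, -2.59096563e+01,
        1.23160437e-02,  9.71678499e-03,  8.80109792e-05]), 'position': array([ 197.98583791, -618.51358083,  255.3936314 ]), 'orientation': array([ 0.57065073,  0.41716341,  0.57169227, -0.41653376]), 'contact_force': array([-0.00844409,  0.56408559, -0.41345594]), 'moment': array([ 0.03284581, -0.0115534 ,  0.06060613]), 'gripper_width': 85.20432284179476}
{'K': array([[433.59710121,   0.        , 318.23755327],
       [  0.        , 433.59710121, 241.14439435],
       [  0.        ,   0.        ,   1.        ]]), 'xyz': array([ 908.05826499, -307.90405649,  883.96106651]), 'orientation': array([-0.24285373,  0.87726836,  0.40073753, -0.10407562])}
{'K': array([[545.12468807,   0.        , 314.14182821],
       [  0.        , 545.12468807, 242.38578156],
       [  0.        ,   0.        ,   1.        ]]), 'xyz': array([ 479.7341377 ,    7.2629049 , 1064.22195616]), 'orientation': array([-0.03653964,  0.71323491, -0.69924936,  0.03179857])}
```

View pics/s0.png

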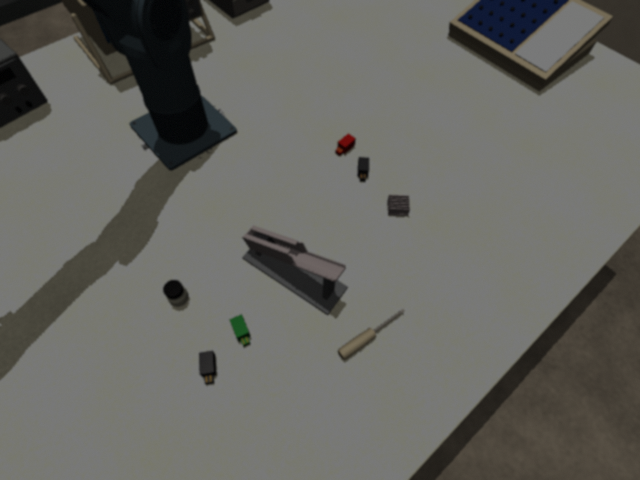

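View pics/t0.png

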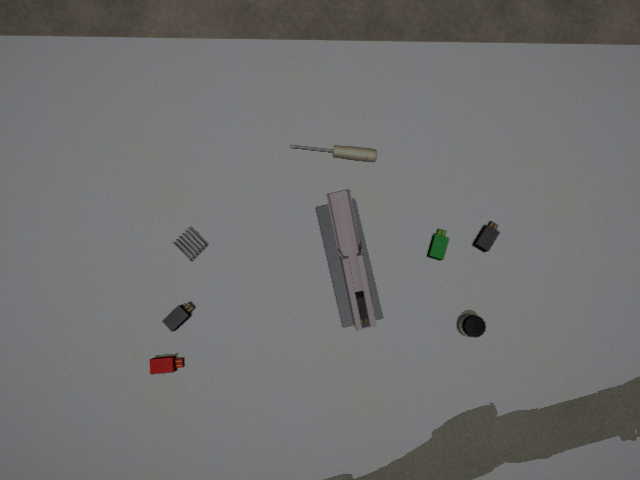

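```bash
python3 - <<'E'
from h import *
crop('t0',140,210,260,390,4,'c1'); crop('t0',300,180,400,340,4,'c2'); crop('t0',420,200,520,350,4,'c3')
W,im=cloud('t0')
for u,v in [(180,316),(165,365),(487,236),(438,247),(472,325),(190,244),(355,153),(100,100),(600,300),(345,210),(350,240),(355,280),(363,320),(363,300),(330,260)]:
    print((u,v),W[v,u].round(1),np.nanmedian(W[v-1:v+2,u-1:u+2,2]).round(1))
E
```

```text
(180, 316) [435.8 264.6  32.2] 30.0
(165, 365) [345.4 287.1  37.7] 30.8
(487, 236) [ 598.4 -313.1   32. ] 30.6
(438, 247) [ 575.9 -221.    27.9] 30.5
(472, 325) [ 431.4 -276.5   56.4] 54.8
(190, 244) [574.2 257.3   7.7] 6.9
(355, 153) [755.3 -60.4  30.3] 26.4
(100, 100) [863.4 453.6  -1.2] -0.6
(600, 300) [ 4.816e+02 -5.401e+02 -1.000e-01] 1.1
(345, 210) [629.8 -38.5 116.6] 117.8
(350, 240) [578.9 -49.1  97.6] 97.0
(355, 280) [509.  -61.3  63. ] 64.3
(363, 320) [435.9 -78.3  44.9] 46.9
(363, 300) [473.  -74.8  81.9] 80.2
(330, 260) [548.4 -16.1   8.2] 9.0
```

View pics/c1.png

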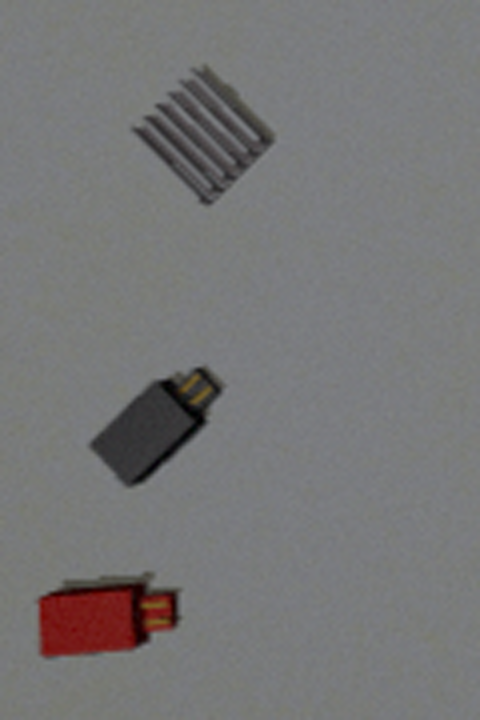

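View pics/c2.png

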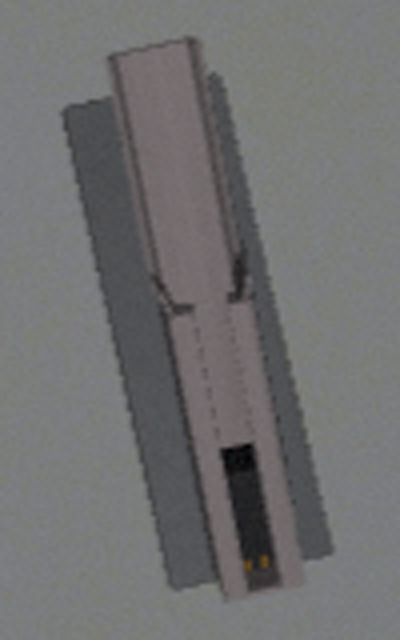

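View pics/c3.png

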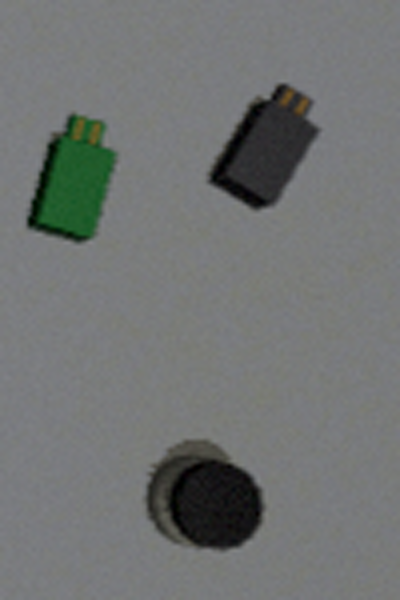

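```bash
python3 - <<'E'
from h import *
s=manip.state(); print(rot(s['orientation']).round(3))
W,im=cloud('t0'); 
z=load('t0');K=z['K'];Rm=rot(z['q']);t=z['t']
def px2w(u,v,h):
    r=Rm@np.array([(u-K[0,2])/K[0,0],(v-K[1,2])/K[1,1],1]); return t+r*(h-t[2])/r[2]
hsv=cv2.cvtColor(im,cv2.COLOR_RGB2HSV)
for n,(u0,v0,u1,v1) in {'L':(155,295,205,335),'R':(465,215,505,260)}.items():
    m=np.zeros((480,640),bool); m[v0:v1,u0:u1]=1
    m&=(im.max(-1)<85)
    g=m&(W[...,2]>22)
    pts=[px2w(u,v,30)[:2] for v,u in zip(*np.where(g))]
    r=cv2.minAreaRect(np.array(pts,np.float32)); print(n,g.sum(),r)
# rail
Z=W[...,2]; 
m=np.zeros((480,640),bool); m[185:240,320:375]=1; m&=Z>70
P=W[m]; c=np.median(P,0)
P=P[np.isfinite(P).all(1)]
for i in range(5):
    A=np.c_[P[:,:2],np.ones(len(P))]; co=np.linalg.lstsq(A,P[:,2],rcond=None)[0]; res=P[:,2]-A@co; P=P[abs(res)<6]
print(co,len(P),res.std(), np.degrees(np.arctan(np.hypot(co[0],co[1]))),np.degrees(np.arctan2(co[1],co[0])))
E
```

```text
[[-0.001  0.952  0.305]
 [ 0.001  0.305 -0.952]
 [-1.    -0.    -0.002]]
L 369 ((432.2662658691406, 273.01666259765625), (28.208345413208008, 44.737709045410156), 46.52178955078125)
R 358 ((595.4006958007812, -313.4839172363281), (28.72265625, 45.71266174316406), 59.02491760253906)
[ 4.33494772e-01  9.08791908e-02 -1.49964455e+02] 1129 2.434693310389281 23.889436064404073 11.84019294223656
```

```bash
python3 - <<'E'
from h import *
crop('t0',310,180,390,260,8,'c4');crop('t0',330,260,390,335,8,'c5')
E
```

```text
(no output)
```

View pics/c4.png

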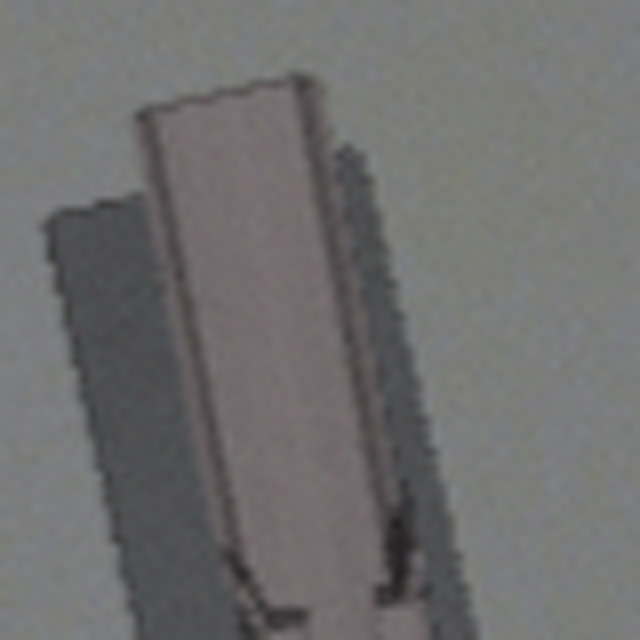

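View pics/c5.png

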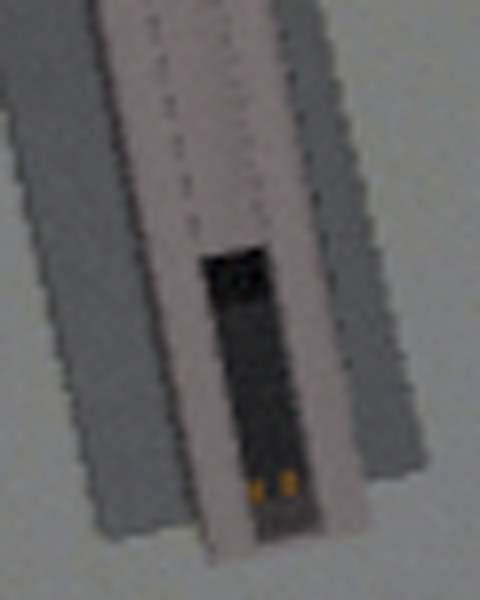

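```bash
python3 - <<'E'
from h import *
z=load('t0');K=z['K'];Rm=rot(z['q']);t=z['t']
def ray(u,v):
    return Rm@np.array([(u-K[0,2])/K[0,0],(v-K[1,2])/K[1,1],1])
co=np.array([4.33494772e-01,9.08791908e-02,-1.49964455e+02])
def onpl(x,y):
    r=ray(310+x/8-.5,180+y/8-.5); s=(co[0]*t[0]+co[1]*t[1]+co[2]-t[2])/(r[2]-co[0]*r[0]-co[1]*r[1]); return t+s*r
pts={k:onpl(*p) for k,p in dict(TL=(155,112),TR=(296,86),BL=(243,550),BR=(380,530),ML=(198,330),MR=(340,306)).items()}
for k,p in pts.items(): print(k,p.round(1))
a=(pts['TL']+pts['TR'])/2; b=(pts['BL']+pts['BR'])/2;d=a-b
print(a,b,(pts['ML']+pts['MR'])/2,np.linalg.norm(d),np.degrees(np.arctan2(d[1],d[0])),np.degrees(np.arctan2(d[2],np.hypot(*d[:2]))))
print(np.linalg.norm(pts['TL']-pts['TR']),np.linalg.norm(pts['BL']-pts['BR']))
# lower end: tube roof end, c5 (210,563),(368,525) ; slot bottom floor 
E
```

```text
TL [655.4  -9.4 133.3]
TR [661.7 -39.8 133.3]
BL [564.3 -31.5  91.8]
BR [569.5 -62.1  91.3]
ML [610.9 -20.  113. ]
MR [616.8 -51.2 112.8]
[658.57503258 -24.56787919 133.29166961] [566.90315816 -46.83214419  91.52903293] [613.83335832 -35.61035368 112.89285659] 103.1675718301053 13.651065693803611 23.87883985301503
31.048956224899115 31.049960125613257
```

```bash
python3 - <<'E'
from h import *
z=load('t0');K=z['K'];Rm=rot(z['q']);t=z['t']
def ray(u,v): return Rm@np.array([(u-K[0,2])/K[0,0],(v-K[1,2])/K[1,1],1])
def p(x,y,h):
    r=ray(330+x/8-.5,260+y/8-.5); return t+r*(h-t[2])/r[2]
l=p(210,563,63);r=p(370,527,63);m=(l+r)/2
a=np.array([658.6,-24.6]); d=a-m[:2]; print(l,r,m,np.linalg.norm(l-r),np.degrees(np.arctan2(d[1],d[0])),np.hypot(*d))
W,_=cloud('t0')
for x,y in [(180,300),(300,300),(210,450),(330,450)]:
    u,v=330+x//8,260+y//8; print(W[v-1:v+2,u-1:u+2].reshape(-1,3).mean(0))
E
```

```text
[418.62590441 -63.80263429  63.        ] [ 427.45829941 -100.02324948   63.        ] [423.04210191 -81.91294188  63.        ] 37.28195497168987 13.674768956620177 242.42998300875212
[477.94603677 -54.49138904  89.97671079]
[nan nan nan]
[444.07507433 -63.05244048  75.49941785]
[444.51169146 -90.31058031  72.34710159]
```

```bash
cat >> h.py <<'E'
def go(x,y,z,jaw):
    s=manip.state(); Rt=rot(s['orientation']); d=Rt.T@(np.array([x,y,z])-s['position'])
    zz=Rt[:,2]; cur=np.degrees(np.arctan2(zz[1],zz[0])); yaw=jaw-cur
    print('clock',s['clock'],'pos',s['position'].round(1),'jaw',cur.round(2),'w',s['gripper_width'].round(1),'F',s['contact_force'].round(1),'j7',s['joint_pos'][6].round(2))
    print('DELTA',d.round(1),'roll',[-yaw.round(1),(-yaw+360).round(1) if yaw>0 else (-yaw-360).round(1)])
E
python3 -c "
from h import *
go(595,-313,150,59)"
```

```text
Traceback (most recent call last):
  File "h.py", line 21, in go
    print('clock',s['clock'],'pos',s['position'].round(1),'jaw',cur.round(2),'w',s['gripper_width'].round(1),'F',s['contact_force'].round(1),'j7',s['joint_pos'][6].round(2))
                                                                                 ^^^^^^^^^^^^^^^^^^^^^^^^
AttributeError: 'float' object has no attribute 'round'
```

```bash
sed -i "s/s\['gripper_width'\].round(1)/round(s['gripper_width'],1)/" h.py
python3 -c "
from h import *
go(595,-313,150,59)"
```

```text
clock 0.1 pos [ 198.  -618.6  255.5] jaw -72.25 w 85.0 F [ 0.7  0.3 -0.2] j7 -0.07
DELTA [ 105.7  471.3 -169.8] roll [np.float64(-131.2), np.float64(228.8)]
```

Request:
jog_arm --plan '[{"delta_pos": [105.7,471.3,-169.8],"roll": -131.2},{"delta_pos": [105.7,471.3,-169.8],"roll": -131.2},{"delta_pos": [105.7,471.3,-169.8],"roll": -131.2},{"delta_pos": [105.7,471.3,-169.8],"roll": -131.2},{"delta_pos": [105.7,471.3,-169.8],"roll": -131.2},{"delta_pos": [105.7,471.3,-169.8],"roll": -131.2},{"delta_pos": [105.7,471.3,-169.8],"roll": -131.2},{"delta_pos": [105.7,471.3,-169.8],"roll": -131.2},{"delta_pos": [105.7,471.3,-169.8],"roll": -131.2},{"delta_pos": [105.7,471.3,-169.8],"roll": -131.2},{"delta_pos": [105.7,471.3,-169.8],"roll": -131.2},{"delta_pos": [105.7,471.3,-169.8],"roll": -131.2},{"delta_pos": [105.7,471.3,-169.8],"roll": -131.2},{"delta_pos": [105.7,471.3,-169.8],"roll": -131.2}]' --grip 0.5 --force 40

```text
clock: 1.85
position: [594.8, -313.0, 149.7]
orientation: [0.616, -0.346, 0.616, 0.348]
contact_force: [0.3, 0.6, -0.1]
gripper_width: 64.2
```

```bash
python3 -c "
from h import *
go(595,-313,150,59)
grab('wrist','w1'); print(manip.get_calibration('wrist'))"
```

```text
clock 1.85 pos [ 594.8 -313.   149.7] jaw 58.79 w 64.2 F [ 0.3  0.6 -0.1] j7 1.11
DELTA [-0.3 -0.2  0.1] roll [np.float64(-0.2), np.float64(359.8)]
{'K': array([[376.95965001,   0.        , 318.90069026],
       [  0.        , 376.95965001, 243.87371602],
       [  0.        ,   0.        ,   1.        ]]), 'xyz': array([ 536.40212934, -276.84610429,  268.57837887]), 'orientation': array([0.11690656, 0.86362246, 0.48595332, 0.06586715])}
```

View pics/w1.png

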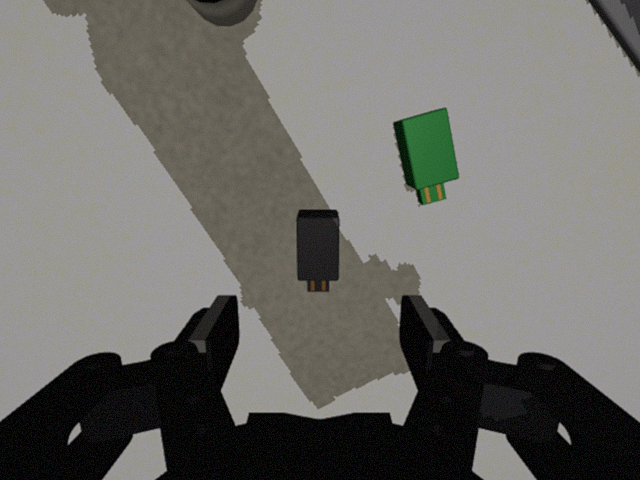

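The wrist view shows the dark grey (not green) module at (318,248) with its nose at (318,286), squarely aligned with the jaws. The green look-alike at (428,148) is not meant.

```bash
cat >> h.py <<'E'
def pw(tag,u,v,h):
    z=load(tag);K=z['K']; r=rot(z['q'])@np.array([(u-K[0,2])/K[0,0],(v-K[1,2])/K[1,1],1]); t=z['t']
    return t+r*(h-t[2])/r[2]
E
python3 -c "
from h import *
crop('w1',280,195,360,305,6,'c6')
c=[pw('w1',u,v,30) for u,v in [(297,218),(339,218),(339,280),(297,280)]]
print(np.mean(c,0),np.linalg.norm(c[0]-c[1]),np.linalg.norm(c[1]-c[2])); d=c[2]-c[1]+c[3]-c[0]; print(np.degrees(np.arctan2(d[1],d[0])))
"
```

```text
[ 595.64762627 -313.53796778   30.        ] 27.049079976112036 42.547565850090486
-31.30743604230797
```

View pics/c6.png

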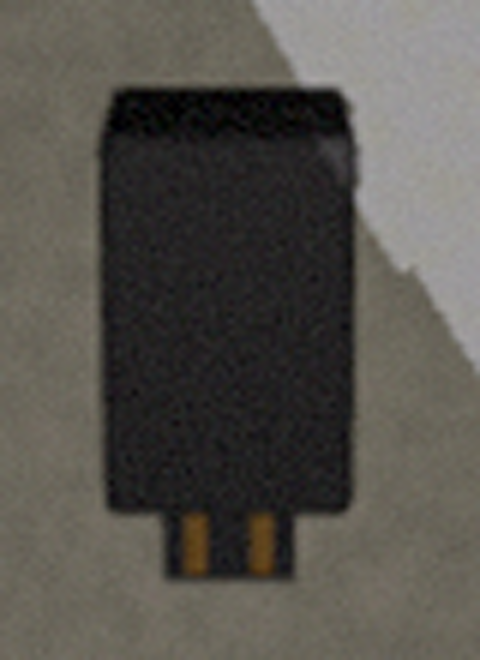

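```bash
python3 -c "
from h import *
go(598,-315,30,58.7)"
```

```text
clock 1.9 pos [ 594.9 -312.9  149.8] jaw 58.8 w 64.0 F [-1.4  1.8  1. ] j7 1.11
DELTA [119.8  -3.9  -0.2] roll [np.float64(0.1), np.float64(-359.9)]
```

Request:
jog_arm --plan '[{"delta_pos": [60,-3.9,-0.2]},{"delta_pos": [110,-3.9,-0.2]},{"delta_pos": [120,-3.9,-0.2]},{"delta_pos": [120,-3.9,-0.2]}]'

```text
schema error: expected keys delta_pos, roll
```

Request:
jog_arm --plan '[{"delta_pos": [0,0,0]},{"delta_pos": [0,0,0]},{"delta_pos": [0,0,0]},{"delta_pos": [0,0,0]}]' --grip -1 --force 40

```text
schema error: expected keys delta_pos, roll
```

```bash
python3 -c "
from h import *
go(616.4,-34.5,200,-76.3)
grab('wrist','w2')"
```

```text
clock 1.9 pos [ 594.9 -312.9  149.8] jaw 58.8 w 64.0 F [-1.4  1.8  1. ] j7 1.11
DELTA [-49.8 125.9 249.4] roll [np.float64(135.1), np.float64(-224.9)]
```

View pics/w2.png

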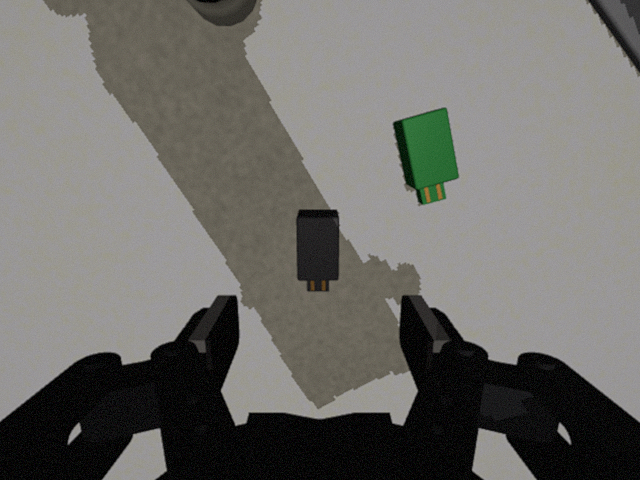

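Nothing moved, because each row needs a roll value. I'll resend the moves with it.

Request:
jog_arm --plan '[{"delta_pos": [60,-3.9,-0.2],"roll": 0},{"delta_pos": [110,-3.9,-0.2],"roll": 0},{"delta_pos": [120,-3.9,-0.2],"roll": 0},{"delta_pos": [120,-3.9,-0.2],"roll": 0}]'

```text
clock: 2.45
position: [598.7, -314.9, 30.6]
orientation: [0.616, -0.347, 0.616, 0.348]
contact_force: [0.7, 0.1, 1.4]
gripper_width: 64.1
```

Request:
jog_arm --plan '[{"delta_pos": [0,0,0],"roll": 0},{"delta_pos": [0,0,0],"roll": 0},{"delta_pos": [0,0,0],"roll": 0},{"delta_pos": [0,0,0],"roll": 0}]' --grip -1 --force 40

```text
clock: 2.95
position: [600.1, -315.5, 32.9]
orientation: [0.617, -0.347, 0.615, 0.346]
contact_force: [-1.3, 0.6, 6.6]
gripper_width: 27.5
```

```bash
python3 -c "
from h import *
go(616.4,-34.5,200,-76.3)
grab('wrist','w3')"
```

```text
clock 2.95 pos [ 600.1 -315.5   32.9] jaw 58.77 w 27.5 F [-1.3  0.6  6.6] j7 1.05
DELTA [-167.1  131.3  249. ] roll [np.float64(135.1), np.float64(-224.9)]
```

View pics/w3.png

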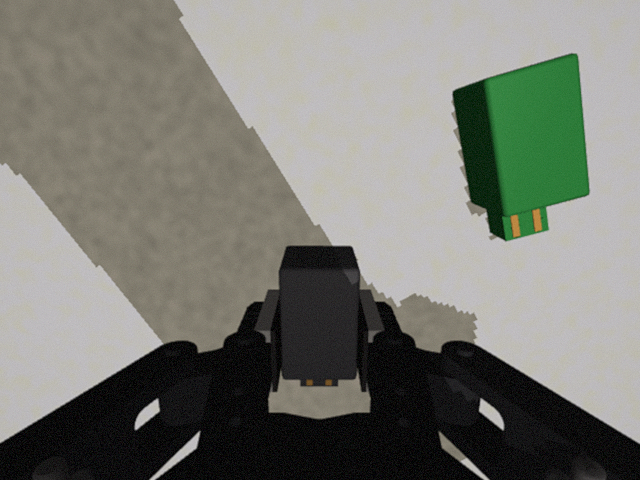

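Request:
jog_arm --plan '[{"delta_pos": [-60,0,0],"roll": 0},{"delta_pos": [-120,0,0],"roll": 0},{"delta_pos": [-167,40,60],"roll": 10},{"delta_pos": [-167,131.3,249],"roll": 135.1},{"delta_pos": [-167,131.3,249],"roll": 135.1},{"delta_pos": [-167,131.3,249],"roll": 135.1},{"delta_pos": [-167,131.3,249],"roll": 135.1},{"delta_pos": [-167,131.3,249],"roll": 135.1},{"delta_pos": [-167,131.3,249],"roll": 135.1},{"delta_pos": [-167,131.3,249],"roll": 135.1},{"delta_pos": [-167,131.3,249],"roll": 135.1},{"delta_pos": [-167,131.3,249],"roll": 135.1},{"delta_pos": [-167,131.3,249],"roll": 135.1},{"delta_pos": [-167,131.3,249],"roll": 135.1},{"delta_pos": [-167,131.3,249],"roll": 135.1},{"delta_pos": [-167,131.3,249],"roll": 135.1},{"delta_pos": [-167,131.3,249],"roll": 135.1}]'

```text
clock: 5.12
position: [616.4, -34.3, 200.3]
orientation: [0.557, 0.437, 0.556, -0.436]
contact_force: [0.3, -0.5, -1.1]
gripper_width: 27.2
```

```bash
python3 -c "
from h import *
go(616.4,-34.5,160,-76.3)
grab('wrist','w4');grab('scene','s4');crop('s4',220,180,380,330,5,'c7')"
```

```text
clock 5.125 pos [616.4 -34.3 200.3] jaw -76.18 w 27.2 F [ 0.3 -0.5 -1.1] j7 -1.4
DELTA [40.3 -0.2  0.1] roll [np.float64(0.1), np.float64(-359.9)]
```

View pics/w4.png

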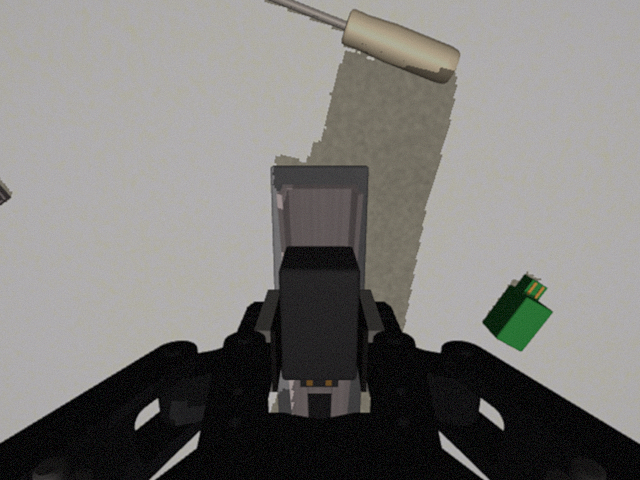

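View pics/c7.png

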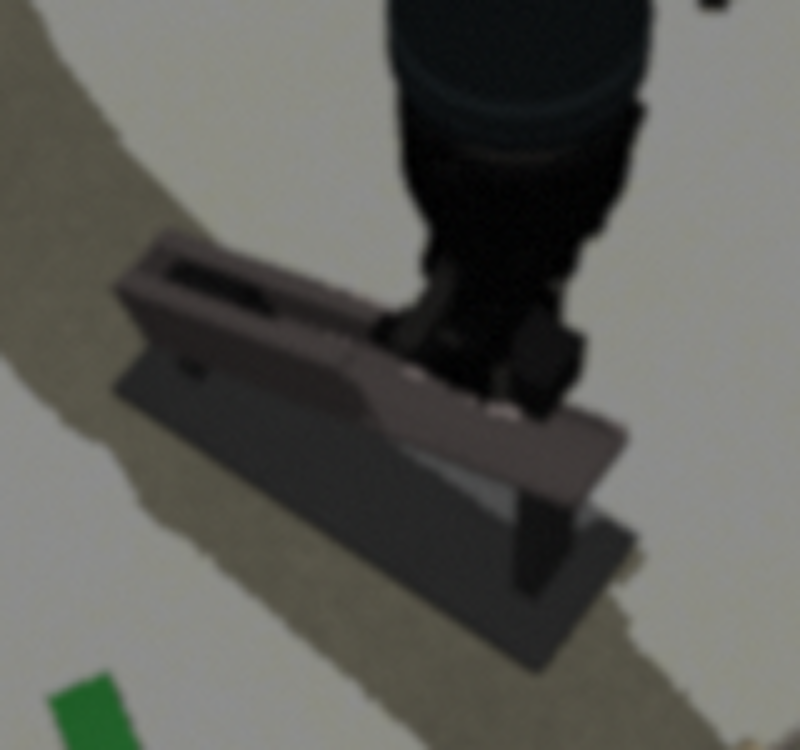

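Request:
jog_arm --plan '[{"delta_pos": [20,-3,0],"roll": 0},{"delta_pos": [35,-3,0],"roll": 0},{"delta_pos": [38,-3,0],"roll": 0},{"delta_pos": [38,-3,0],"roll": 0}]'

```text
clock: 5.72
position: [613.8, -35.2, 162.1]
orientation: [0.557, 0.437, 0.556, -0.436]
contact_force: [0.1, 0.5, 0.2]
gripper_width: 27.4
```

```bash
python3 -c "
from h import *
go(616.4,-34.5,160,-76.3)
grab('wrist','w5');crop('w5',230,130,410,450,2.4,'c8')
grab('scene','s5');crop('s5',260,210,360,310,6,'c9')"
```

```text
clock 5.725 pos [613.8 -35.2 162.1] jaw -76.23 w 27.4 F [0.1 0.5 0.2] j7 -1.4
DELTA [ 2.1  2.7 -0. ] roll [np.float64(0.1), np.float64(-359.9)]
```

View pics/c8.png

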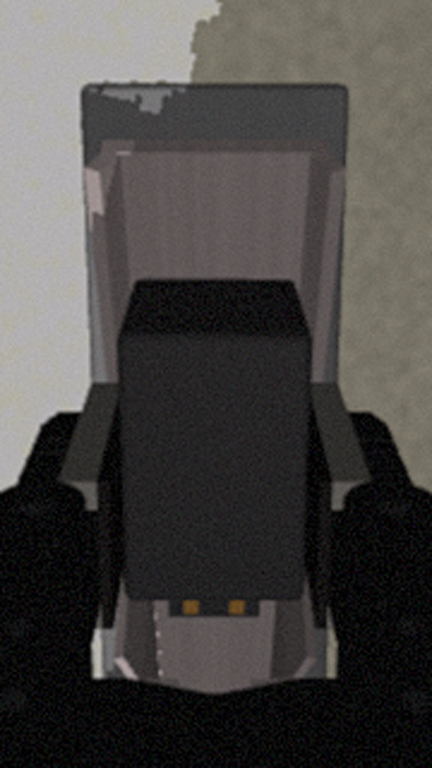

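View pics/c9.png

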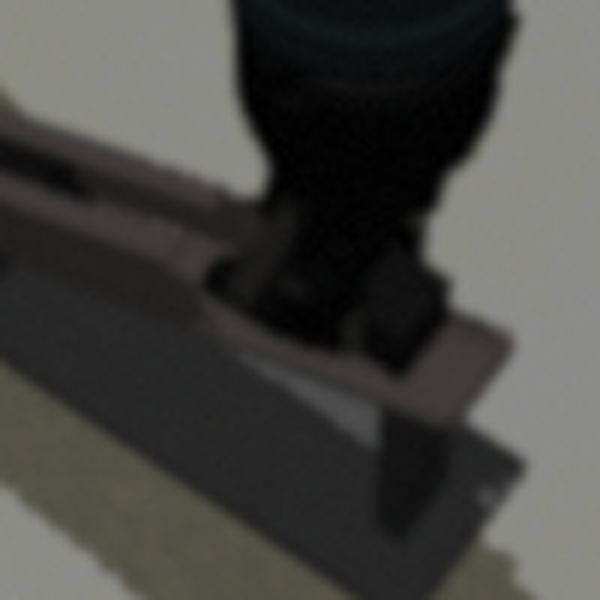

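Request:
jog_arm --plan '[{"delta_pos": [2,0,0],"roll": 0},{"delta_pos": [3.5,0,0],"roll": 0},{"delta_pos": [3.5,0,0],"roll": 0}]'

```text
clock: 6.2
position: [614.0, -35.2, 159.1]
orientation: [0.557, 0.437, 0.555, -0.436]
contact_force: [0.1, 0.7, -0.4]
gripper_width: 27.1
```

Request:
jog_arm --plan '[{"delta_pos": [1.5,0,0],"roll": 0},{"delta_pos": [3,0,0],"roll": 0},{"delta_pos": [3,0,0],"roll": 0}]'

```text
clock: 6.58
position: [613.9, -35.2, 155.9]
orientation: [0.557, 0.437, 0.555, -0.436]
contact_force: [-0.7, 0.3, -1.5]
gripper_width: 27.3
```

Request:
jog_arm --plan '[{"delta_pos": [1.5,0,0],"roll": 0},{"delta_pos": [3,0,0],"roll": 0},{"delta_pos": [3,0,0],"roll": 0}]'

```text
clock: 6.95
position: [614.2, -35.2, 154.6]
orientation: [0.557, 0.437, 0.555, -0.436]
contact_force: [-5.8, -0.8, 12.7]
gripper_width: 27.2
```

```bash
python3 -c "
from h import *
go(616.4,-34.5,160,-76.3)
grab('wrist','w6');crop('w6',230,130,410,450,2.4,'c10')
W,_=cloud('w6')
for v in range(185,300,6): print(v,W[v,310:330].mean(0).round(1))
"
```

```text
clock 6.95 pos [614.2 -35.2 154.6] jaw -76.24 w 27.2 F [-5.8 -0.8 12.7] j7 -1.4
DELTA [-5.4  2.3 -0.2] roll [np.float64(0.1), np.float64(-359.9)]
185 [650.1 -25.7   9.1]
191 [646.  -26.7   9.2]
197 [659.4 -23.1 133. ]
203 [657.  -23.7 131.8]
209 [654.5 -24.3 130.7]
215 [nan nan nan]
221 [649.5 -25.5 128.2]
227 [646.9 -26.2 127.2]
233 [644.2 -26.8 125.9]
239 [641.5 -27.5 124.6]
245 [nan nan nan]
251 [638.7 -28.1 132.2]
257 [638.7 -28.1 140. ]
263 [638.7 -28.1 147.2]
269 [638.3 -28.2 152.4]
275 [636.5 -28.6 153.2]
281 [634.3 -29.2 153. ]
287 [632.1 -29.7 152.9]
293 [630.  -30.2 152.9]
299 [627.8 -30.7 152.9]
```

View pics/c10.png

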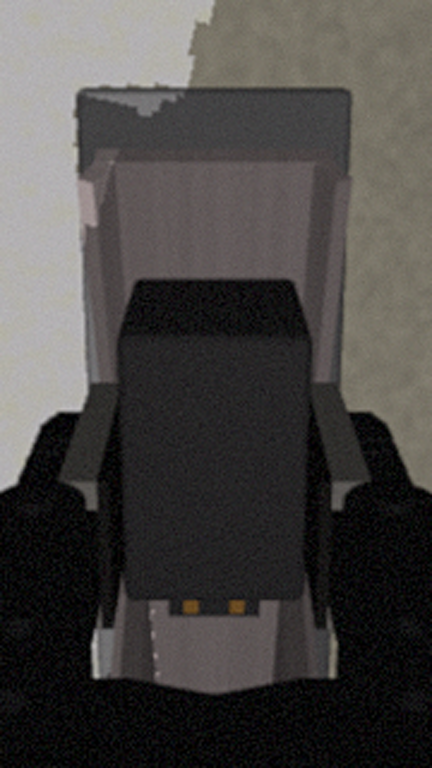

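Request:
jog_arm --plan '[{"delta_pos": [-0.5,0,0],"roll": 0},{"delta_pos": [-0.5,0,0],"roll": 0},{"delta_pos": [-0.5,0,0],"roll": 0},{"delta_pos": [-0.5,0,0],"roll": 0},{"delta_pos": [-10,0,0],"roll": 0},{"delta_pos": [-60,0,0],"roll": 0},{"delta_pos": [-70,0,0],"roll": 0}]' --grip 0.5

```text
clock: 7.88
position: [616.1, -35.2, 228.6]
orientation: [0.559, 0.439, 0.553, -0.434]
contact_force: [-0.2, 0.4, -0.5]
gripper_width: 64.2
```

```bash
python3 -c "
from h import *
go(429.2,276,180,46.5)
grab('wrist','w7')
grab('scene','s7');crop('s7',220,190,360,310,5,'c11')
"
```

```text
clock 7.875 pos [616.1 -35.2 228.6] jaw -76.25 w 64.2 F [-0.2  0.4 -0.5] j7 -1.39
DELTA [  46.6 -108.1 -346.8] roll [np.float64(-122.8), np.float64(237.2)]
```

View pics/w7.png

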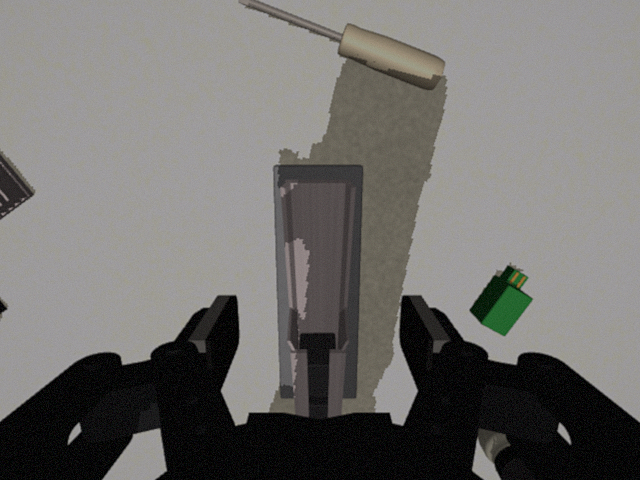

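View pics/c11.png

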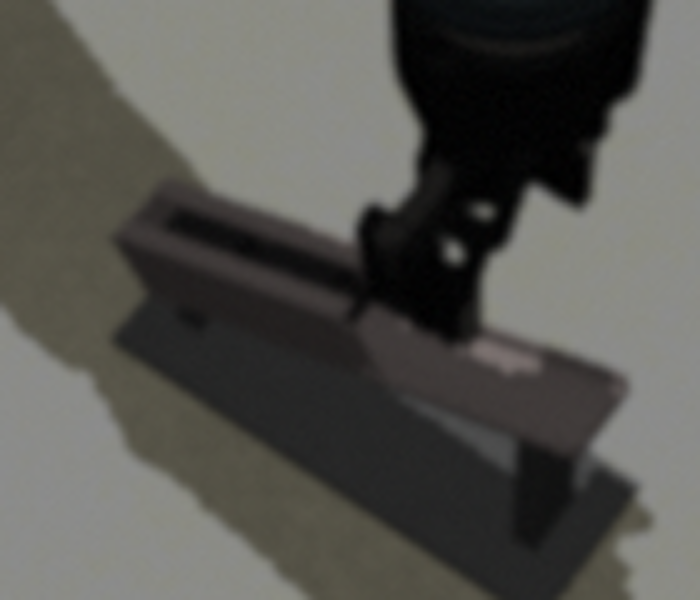

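Request:
jog_arm --plan '[{"delta_pos": [46,-108,-347],"roll": -122.8},{"delta_pos": [46,-108,-347],"roll": -122.8},{"delta_pos": [46,-108,-347],"roll": -122.8},{"delta_pos": [46,-108,-347],"roll": -122.8},{"delta_pos": [46,-108,-347],"roll": -122.8},{"delta_pos": [46,-108,-347],"roll": -122.8},{"delta_pos": [46,-108,-347],"roll": -122.8},{"delta_pos": [46,-108,-347],"roll": -122.8},{"delta_pos": [46,-108,-347],"roll": -122.8},{"delta_pos": [46,-108,-347],"roll": -122.8},{"delta_pos": [46,-108,-347],"roll": -122.8},{"delta_pos": [46,-108,-347],"roll": -122.8},{"delta_pos": [46,-108,-347],"roll": -122.8}]'

```text
clock: 9.6
position: [427.2, 275.7, 178.0]
orientation: [0.651, -0.28, 0.648, 0.278]
contact_force: [0.2, -0.6, -0.7]
gripper_width: 64.0
```

```bash
python3 -c "
from h import *
go(429.2,276,180,46.5)
grab('wrist','w8')
grab('top','t8');crop('t8',320,180,390,335,5,'c12');crop('w8',270,190,390,320,5,'c13')
"
```

```text
clock 9.6 pos [427.2 275.7 178. ] jaw 46.51 w 64.0 F [ 0.2 -0.6 -0.7] j7 -0.21
DELTA [-2.  -1.2  1.6] roll [np.float64(0.0), np.float64(-360.0)]
```

View pics/w8.png

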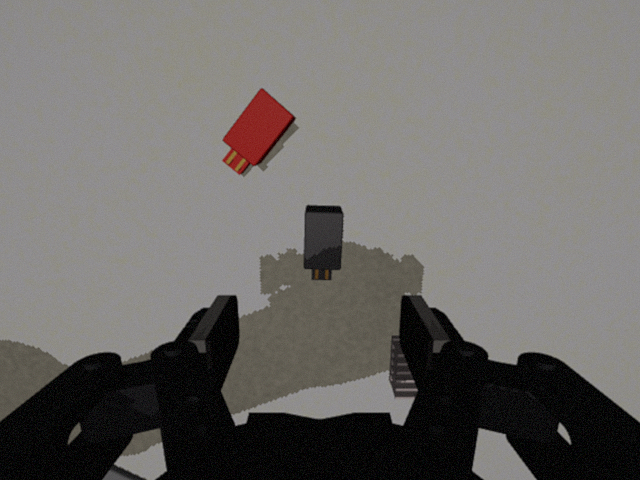

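View pics/c12.png

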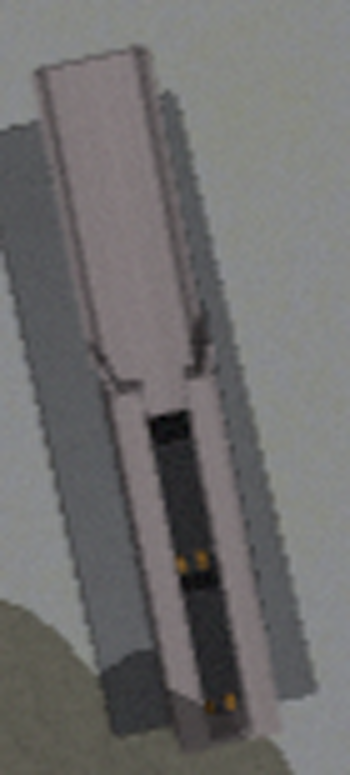

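View pics/c13.png

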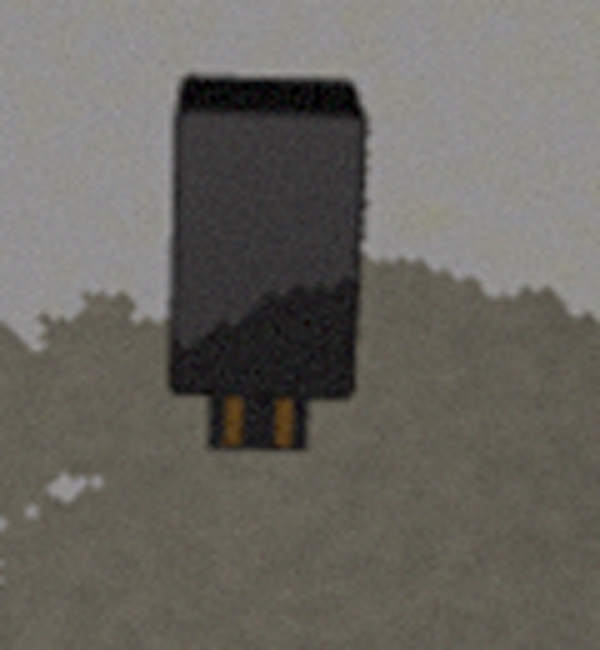

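The top crop (c12) shows the first module in the tube: pins at (192,560), its nose right against the stock module's tail at (200,578). The wrist view shows the second dark grey module at (323,238). The red look-alike at (258,127) and the heat sink at (403,365) stay clear.

```bash
python3 -c "
from h import *
c=[pw('w8',270+x/5-.5,190+y/5-.5,30) for x,y in [(178,110),(364,110),(354,396),(170,394)]]
m=np.mean(c,0);print(m,np.linalg.norm(c[0]-c[1]),np.linalg.norm(c[1]-c[2])); d=c[2]-c[1]+c[3]-c[0]; a=np.arctan2(d[1],d[0]);print(np.degrees(a))
n=m+3*np.array([np.cos(a),np.sin(a),0]); print(n)
go(n[0],n[1],32,np.degrees(a)+90)
W,_=cloud('t0')
"
```

```text
[431.92084726 275.97597739  30.        ] 26.66364530064604 43.42294033474551
-45.136053054513475
[434.0371244 273.8496258  30.       ]
clock 9.7 pos [427.4 275.8 178.3] jaw 46.46 w 64.1 F [ 0.7 -0.  -0.1] j7 -0.21
DELTA [146.4  -5.4   2.5] roll [np.float64(1.6), np.float64(-358.4)]
```

Request:
jog_arm --plan '[{"delta_pos": [60,-6,1.6],"roll": 1},{"delta_pos": [120,-6,1.6],"roll": 1},{"delta_pos": [146,-6,1.6],"roll": 1},{"delta_pos": [146,-6,1.6],"roll": 1},{"delta_pos": [146,-6,1.6],"roll": 1}]'

```text
clock: 10.32
position: [434.4, 273.5, 33.4]
orientation: [0.655, -0.274, 0.65, 0.272]
contact_force: [-0.1, 0.7, -0.0]
gripper_width: 63.7
```

Request:
jog_arm --plan '[{"delta_pos": [0,0,0],"roll": 0},{"delta_pos": [0,0,0],"roll": 0},{"delta_pos": [0,0,0],"roll": 0},{"delta_pos": [0,0,0],"roll": 0}]' --grip -1 --force 40

```text
clock: 10.82
position: [435.2, 273.8, 34.7]
orientation: [0.656, -0.274, 0.649, 0.272]
contact_force: [-0.6, -0.8, 7.9]
gripper_width: 27.1
```

```bash
python3 -c "
from h import *
go(614,-35.2,200,-76.3)
grab('wrist','w9')
W,_=cloud('w9')
for v in range(244,380,12): print(v,W[v,310:330].mean(0).round(1))
"
```

```text
clock 10.825 pos [435.2 273.8  34.7] jaw 45.41 w 27.1 F [-0.6 -0.8  7.9] j7 -0.4
DELTA [-164.  -345.3  -93.3] roll [np.float64(121.7), np.float64(-238.3)]
244 [416.8 293.1   1.1]
256 [417.5 292.2  14.2]
268 [417.4 292.1  28.1]
280 [nan nan nan]
292 [nan nan nan]
304 [426.1 283.5  31.1]
316 [429.4 280.2  31.1]
328 [432.9 276.8  31. ]
340 [436.3 273.5  31.1]
352 [439.8 270.   31. ]
364 [443.4 266.5  31. ]
376 [447.1 262.8  30.9]
```

View pics/w9.png

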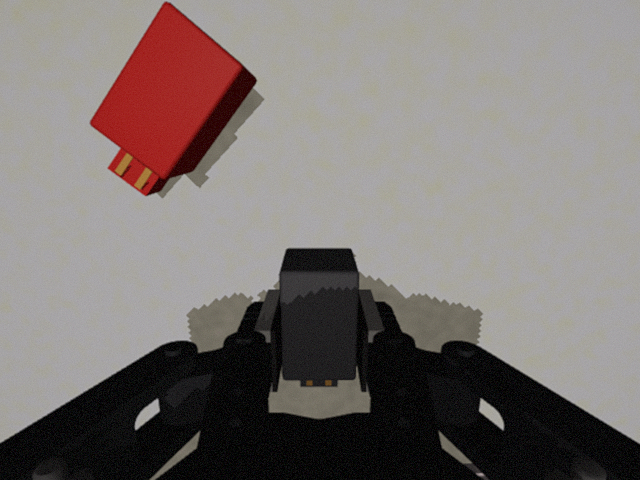

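Request:
jog_arm --plan '[{"delta_pos": [-60,0,0],"roll": 0},{"delta_pos": [-120,0,0],"roll": 0},{"delta_pos": [-164,-30,-10],"roll": 10},{"delta_pos": [-164,-345.3,-93.3],"roll": 121.7},{"delta_pos": [-164,-345.3,-93.3],"roll": 121.7},{"delta_pos": [-164,-345.3,-93.3],"roll": 121.7},{"delta_pos": [-164,-345.3,-93.3],"roll": 121.7},{"delta_pos": [-164,-345.3,-93.3],"roll": 121.7},{"delta_pos": [-164,-345.3,-93.3],"roll": 121.7},{"delta_pos": [-164,-345.3,-93.3],"roll": 121.7},{"delta_pos": [-164,-345.3,-93.3],"roll": 121.7},{"delta_pos": [-164,-345.3,-93.3],"roll": 121.7},{"delta_pos": [-164,-345.3,-93.3],"roll": 121.7},{"delta_pos": [-164,-345.3,-93.3],"roll": 121.7},{"delta_pos": [-164,-345.3,-93.3],"roll": 121.7},{"delta_pos": [-164,-345.3,-93.3],"roll": 121.7}]'

```text
clock: 12.88
position: [613.9, -35.1, 200.2]
orientation: [0.559, 0.439, 0.554, -0.434]
contact_force: [-0.6, 0.1, -0.8]
gripper_width: 26.8
```

```bash
python3 -c "
from h import *
go(614,-35.2,162,-76.3)
grab('wrist','w10')
"
```

```text
clock 12.875 pos [613.9 -35.1 200.2] jaw -76.2 w 26.8 F [-0.6  0.1 -0.8] j7 -1.4
DELTA [38.2 -0.3  0.1] roll [np.float64(0.1), np.float64(-359.9)]
```

View pics/w10.png

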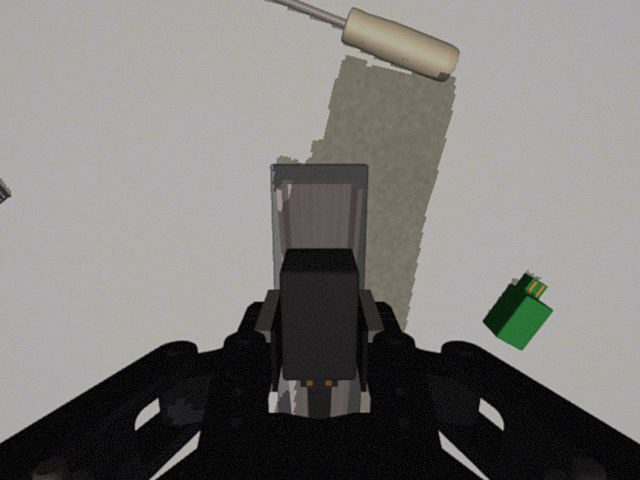

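The second module is held square over the channel, with its centre at (319,320) against a channel centre of 320. Next I lower it.

Request:
jog_arm --plan '[{"delta_pos": [20,0,0],"roll": 0},{"delta_pos": [36,0,0],"roll": 0},{"delta_pos": [40,0,0],"roll": 0},{"delta_pos": [41,0,0],"roll": 0},{"delta_pos": [41,0,0],"roll": 0}]'

```text
clock: 13.55
position: [614.7, -35.1, 159.7]
orientation: [0.559, 0.439, 0.554, -0.434]
contact_force: [0.4, 0.3, -0.7]
gripper_width: 27.1
```

Request:
jog_arm --plan '[{"delta_pos": [1.5,0,0],"roll": 0},{"delta_pos": [2,0,0],"roll": 0},{"delta_pos": [2,0,0],"roll": 0}]'

```text
clock: 13.92
position: [614.8, -35.1, 157.8]
orientation: [0.559, 0.439, 0.554, -0.434]
contact_force: [0.6, 0.2, -0.3]
gripper_width: 27.1
```

Request:
jog_arm --plan '[{"delta_pos": [1.5,0,0],"roll": 0},{"delta_pos": [2,0,0],"roll": 0},{"delta_pos": [2,0,0],"roll": 0}]'

```text
clock: 14.3
position: [614.9, -35.1, 156.2]
orientation: [0.559, 0.439, 0.554, -0.434]
contact_force: [-1.6, 0.5, 4.1]
gripper_width: 27.4
```

Contact at 4 N, so I release it here.

Request:
jog_arm --plan '[{"delta_pos": [0,0,0],"roll": 0},{"delta_pos": [0,0,0],"roll": 0},{"delta_pos": [0,0,0],"roll": 0},{"delta_pos": [0,0,0],"roll": 0},{"delta_pos": [-10,0,0],"roll": 0},{"delta_pos": [-60,0,0],"roll": 0},{"delta_pos": [-100,0,0],"roll": 0}]' --grip 0.5

```text
clock: 15.18
position: [614.2, -35.2, 258.6]
orientation: [0.56, 0.439, 0.553, -0.433]
contact_force: [1.1, -0.0, 0.2]
gripper_width: 64.2
```

Request:
jog_arm --plan '[{"delta_pos": [-20,40,50],"roll": 0},{"delta_pos": [-20,0,110],"roll": 0},{"delta_pos": [-20,0,170],"roll": 0},{"delta_pos": [-20,0,230],"roll": 0},{"delta_pos": [-20,0,260],"roll": 0},{"delta_pos": [-20,0,260],"roll": 0}]'

```text
clock: 15.92
position: [675.0, -292.2, 279.1]
orientation: [0.559, 0.44, 0.552, -0.435]
contact_force: [0.4, 0.3, -0.1]
gripper_width: 63.8
```

```bash
python3 -c "
from h import *
go(614,-35.2,162,-76.3)
grab('top','t11');crop('t11',320,180,390,335,5,'c14');grab('scene','s11');crop('s11',220,190,360,310,5,'c15')
"
```

```text
clock 15.925 pos [ 675.  -292.2  279.1] jaw -76.52 w 63.8 F [ 0.4  0.3 -0.1] j7 -1.01
DELTA [ 116.1   -0.8 -264.6] roll [np.float64(-0.2), np.float64(359.8)]
```

View pics/c14.png

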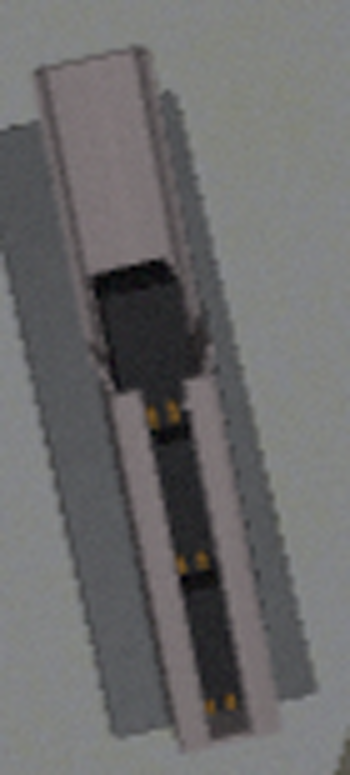

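View pics/c15.png

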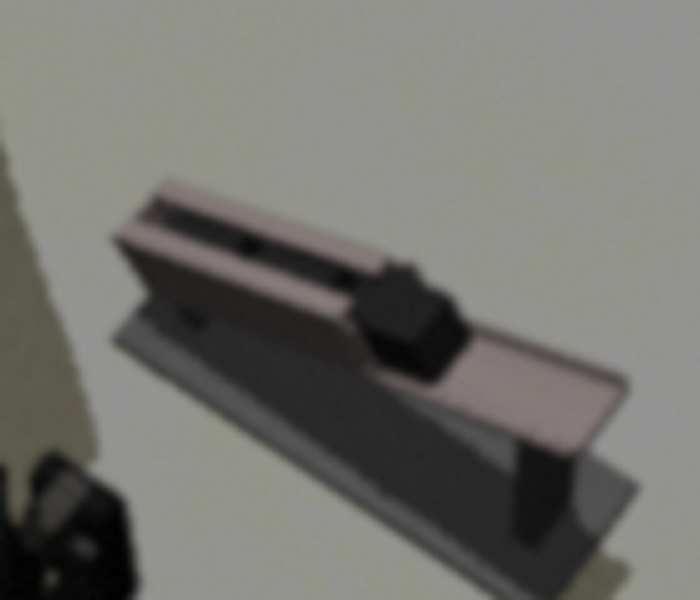

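View pics/t11.png

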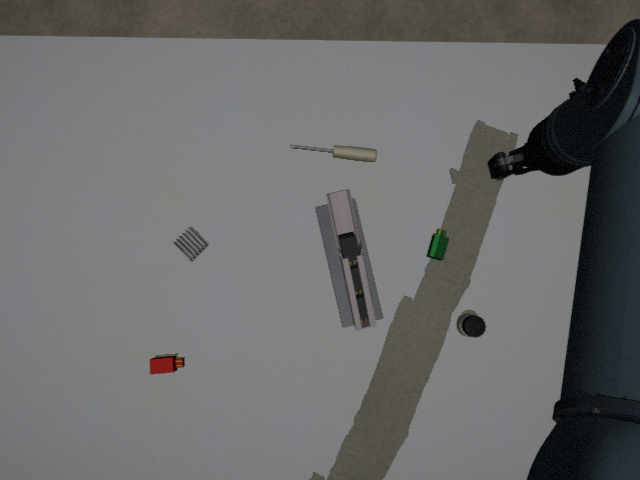

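```bash
python3 -c "
from h import *
h=np.radians(13.67);t=np.radians(24)
X=np.array([np.cos(t)*np.cos(h),np.cos(t)*np.sin(h),np.sin(t)]);Y=np.array([-np.sin(h),np.cos(h),0]);Z=np.cross(X,Y)
O=np.array([658.6,-24.6,133.3])-250*X
z=load('t11');K=z['K']
def hit(x,y,zz):
    r=rot(z['q'])@np.array([(320+x/5-.5-K[0,2])/K[0,0],(180+y/5-.5-K[1,2])/K[1,1],1]); c=z['t']
    s=((O+zz*Z-c)@Z)/(r@Z); p=c+s*r-O; return (p@X).round(1),(p@Y).round(1)
for n,x,y,zz in [('pins3',162,412,14),('pins2',192,560,14),('pins1',220,703,14),('tail3 floor',132,267,0),('tail3 top',138,285,30),('tail2 top',174,440,30),('tail1 top',200,584,30)]: print(n,hit(x,y,zz))
W,_=cloud('t11')
m=W[234:256,340:356].reshape(-1,3); q=(m-O); r=np.c_[q@X,q@Y,q@Z]; 
r=r[(r[:,2]>20)&(r[:,2]<40)&(r[:,0]<172)&(r[:,0]>134)&(abs(r[:,1])<12)]; print(len(r),np.polyfit(r[:,0],r[:,2],1),np.polyfit(r[:,1],r[:,2],1),np.median(r[:,2]))
"
python3 -c "
import sys;sys.path.insert(0,'.')
" ; python3 -c "
from h import *
crop('t11',335,225,380,332,7,'c16')"
```

```text
pins3 (np.float64(122.8), np.float64(0.2))
pins2 (np.float64(64.1), np.float64(-0.2))
pins1 (np.float64(5.2), np.float64(-0.3))
tail3 floor (np.float64(173.7), np.float64(-0.3))
tail3 top (np.float64(176.8), np.float64(1.2))
tail2 top (np.float64(117.8), np.float64(-0.8))
tail1 top (np.float64(61.5), np.float64(-0.1))
210 [1.48925947e-02 2.67710850e+01] [-1.14164099e-02  2.91205210e+01] 29.22036958370468
```

View pics/c16.png

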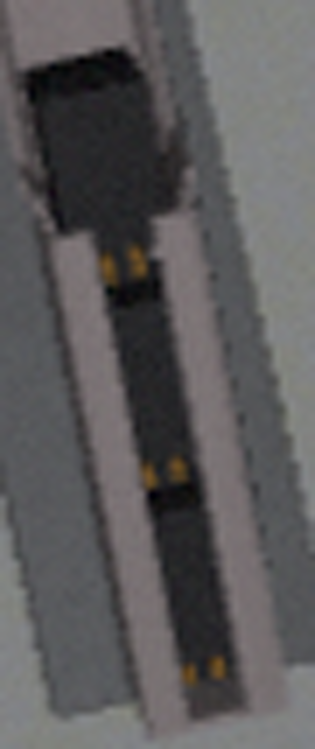

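```bash
python3 -c "
from h import *
print(manip.sign_off())"
```

```text
the job is handed in; nothing more can be done
None
```

Both dark grey modules are loaded nose downhill into the rail tube behind the stock module, and I handed the job in at about 16 s of the allowed 54 s. I picked each one up across its width, touched its tail to the channel floor and let it slide in. The green and red look-alikes were left alone.

**Fit in the tube (top image):** the three sets of plug pins sit at rail x of about 5, 64 and 123 mm. Neighbouring modules are therefore about 58.8 mm apart against the ideal 58 mm, a difference within camera accuracy.

**Last module:** its tail measures about 173.7 mm at the floor against 174 mm. A second reading on its upper tail edge gave about 177 mm, where 174 mm is expected. I trusted the pin and floor readings and did not push the module further. It lies flat to within about 1 degree, with its top about 29 mm above the floor, and is centred to about 1 mm.

**Bystanders and robot:** the jar, heat sink and screwdriver appear at the same pixels as at the start. The gripper is well clear of everything, and the force reading is near zero.

**Problem on the way:** my first two move calls were refused because the rows had no roll value. Nothing moved, and I resent them. The sign-off gives no verdict, so these image checks are the only confirmation I have.

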